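Fish a dropped strap out of an open control chassis

TASK

A steel strap has fallen into the narrow aisle between the power supply and the heat sink of the open chassis, half under the circuit board. Pick up the hook tool from the bench, catch the slot in the strap's raised end with it, lift that end over the chassis end wall and draw the strap out endwise until it lies flat on the bench in front of that wall, clear of the chassis; then unhook and lay the hook tool down on the bench. Do not bump the circuit board or disturb the gear, the jar and the screwdriver.

Things in the scene. Friction and masses are not known exactly. Their poses are not given: they have to be found in the camera images.
- chassis: Open grey sheet-metal chassis, fixed, 340 long (x), 274 wide (y -146 to 128). Origin: at bench level, on the outer face of its end wall (3 mm thick, facing the hook tool), on the aisle's centre line; +x runs level down the aisle into the chassis, z up. Inner floor 6 mm, all four outer walls' tops 46 mm above the bench.
- aisle (a point): Point on the chassis floor, 50 mm inside the end wall's outer face, where the aisle between the two tall units begins; same axes as the chassis. The aisle is 38 mm wide (y -19 to 19) and over 200 long. On its -y side: caged power supply, top 56 mm above the bench, with a terminal strip 29 mm high before it; on its +y side: finned heat sink, top 66 mm.
- board: Green circuit board on posts above the units, bridging the aisle. Its origin and axes are the chassis's: it covers x = 114 to 244, y = -55 to 65 mm; underside 85 mm above the bench, its parts up to 98 mm. A knock of more than 8 N harms it.
- strap_slot (a point): Centre of the slot in the loose strap's raised end, half-way through the metal. The slot is 36 long (x), 14 wide (y), right through, closed at the end by 10 mm of metal. Strap: plain flat steel 180 x 25 x 4 mm, about 120 g, lying along the aisle; +x along it from raised end to tail, z up. The slot starts 60 to 88 mm inside the chassis, short of the board.
- strap_end (a point): Middle of the edge of the strap's raised end, half-way through the metal, 28 mm from the slot's centre. The last 54 mm at this end are cranked up, parallel to the rest: underside 14 mm, top 18 mm above what the strap lies on. A 16 mm long ramp leads down to the flat part. Same axes as strap_slot.
- strap_tail (a point): Middle of the strap at its other, flat end, 2 mm before the edge, half-way through the metal (2 mm above what it lies on); 150 mm along and 14 mm below the slot's centre. Starts under the circuit board.
- hook_grip (a point): Centre of the wooden handle of the loose hook tool, 13 mm above the bench. Handle 100 long (x), 20 wide (y), 26 high (z), flat underneath, so the tool stands on the bench with its tip down; +x along the rod, from handle to bend. About 90 g, balanced about 24 mm ahead of this point.
- hook_bend (a point): The bend of the hook tool's straight 5 mm steel rod: 200 mm ahead of (x) and 5 mm above (z) the handle's centre. Here the rod turns down and back by 135 degrees into a 19 mm long tip, so that tip and rod enclose 45 degrees. Same axes as hook_grip.
- hook_tip (a point): Centre of the rounded end (2.5 mm radius) of the hook's tip: 187 mm ahead of and 8.4 mm below the handle's centre, in the handle's axes.
- gear_mid (a point): Middle of a loose black printed gear, 110 mm across and 10 thick with an 18 mm high hub; a bystander.
- jar_mid (a point): Middle of a small glass jar of 56 mm diameter, 70 high; a bystander.
- driver_grip (a point): Grip of a loose screwdriver about 180 mm long lying on the bench; a bystander.
There are look-alikes about, which are no part of the job. Leave any red or yellow look-alike of the part that bears strap_slot alone.

How it is judged:
On the way, in this order (a step that is already met when the one before it is completed fails the run):
1. the hook tool is picked up (height (world z) of hook_grip above 0.06 m), for 0.2 s.
2. the strap's raised end is out over the end wall, carried by the hook, with its tail still inside (x of strap_slot in the frame of chassis below -0.01 m and x of strap_tail in the frame of chassis above 0.01 m and contact force between hook and strap above 0.05 N), for 0.05 s.
At the end, for the whole second after the job is handed in: The whole strap lies flat (within 0.15 rad) and at rest on the bench in front of the chassis end wall, nothing of it on or over the chassis (tail at least 4 mm outside the wall); the hook tool lies at rest on the bench outside the chassis, not touching the strap (x of strap_tail in the frame of chassis below -0.004 m and x of strap_slot in the frame of chassis below -0.02 m and height (world z) of each of strap_tail, strap_slot, hook_grip below 0.025 m and (angle between strap_slot's own z axis and vertical below 0.15 rad or angle between strap_slot's own z axis and vertical above 2.99 rad) and linear speed of each of strap, hook below 0.02 m/s and height (world z) of hook_tip below 0.03 m and x of hook_grip in the frame of chassis below 0 m and contact force between hook and strap below 0.02 N).
It fails at once if the circuit board is hit (more than 8 N) (contact force between board and anything else above 8 N).
It fails at once if the gear, the jar or the screwdriver is disturbed (moved more than 30 mm) (distance of any of gear_mid, jar_mid, driver_grip from where it was at the start of the episode above 0.03 m).
It also fails if it takes over 58 s, if anything falls off the work surface, if the arm or the gripper's body presses on something with over 40 N, if the wrist force passes 120 N, or if a joint passes its speed limit or range.

ROBOT

A 6-joint arm with a two-finger parallel gripper is mounted at the origin on the work surface. World frame = base frame: x ahead of the robot, y to its left, z up, the work surface at z = 0. Lengths are in m, angles in rad, forces in N, time in s.
With the tool pointing down it reaches from about 0.25 to 0.725 m from the base axis. Payload 4 kg.
Tool frame: the origin (TCP) lies between the finger pads; the fingertips stand 11 mm ahead of it and the grasp point (between the pads) lies 8 mm behind it (bot.tip_extent is the distance from the TCP to the fingertips, in m); z points along the fingers, y is the line along which they close (so a half turn about z gives the same grasp; the last joint's range is limited). The gripper opens to 85 mm and grips with 20 to 120 N. Pads are 22 mm wide; open, the fingers measure 114 mm over their backs; the gripper's body (76 mm by 85 mm) begins 54 mm behind the grasp point. The pads swing forward as they close: fully open they stand 13 mm farther back than shut.
Start: joints at [1.247, 0.241, 0.005, 1.335, 0, 1.571], TCP at [0.159, 0.474, 0.242] pointing down, gripper open.
Joint ranges: [-2.72, 2.72], [-1.05, 1.87], [-1.09, 1.28], [-1.99, 2.15], [-1.42, 1.44], [-3.14, 3.14]. Speed limits (rad/s): [2.79, 2.79, 3.14, 3.14, 3.14, 3.14].

INTERFACE

Orientations are given as a unit quaternion [x, y, z, w].
In Python, from workcell import bot gives the robot as it stands. The module is installed in compiled form; this text tells all that it offers.
- The arm moves only by the tool drive_tool, never from a script. Its argument "rows" is a list of rows, each an object of numbers: "dx", "dy", "dz": the shift along the tool's x, y, z in units of 50 mm (1.0 is 50 mm); "wx", "wy", "wz": the turn, a rotation vector about the tool's x, y, z in units of 5 degrees (1.0 is 5 degrees); "hand": the finger opening in mm, from 0 to 85.4. A call has 1 to 20 rows; each row is the pose to reach, as a shift and turn from the pose commanded when the call began, along the tool's axes at that moment; what a row does not reach only later rows make up. A row lasts 1/10 s, in which the tool goes at most 50 mm and 8.59 degrees, less where a joint would pass 70% of its speed; a pose out of reach is approached as far as the arm can. A call with a gripper value outside its range is refused whole. The fingers move at their own pace and stop on an object; the grip force is fixed at half the most. Time passes only in rows, so rows that repeat a pose let the fingers close. It gives the time, the measured TCP pose, the force, the opening and the grip force at its end, in the units of the state.
- bot.get_obs(): the state, without advancing time (a new reading comes with each control period).
- bot.camera(name): name is "scene" or "side" or "wrist"; returns the picture (480x640x3 uint8, red, green, blue); there is no depth.
- bot.get_calibration(name): a dict with "vfov" (degrees; the focal length in pixels is half the picture's height over the tangent of half this angle, whatever the lens; pixels are square), "cx", "cy" (the principal point, pixels), "origin" and "rotation" of the camera in the world; the wrist camera has in their place "mount" (4x4, takes a point from camera to tool coordinates, whose origin is the TCP and whose axes are the flange's). Camera axes: x right, y up, looking along -z (the intrinsics and any distortion apply to the point x, -y, -z); pixel columns grow to the right and rows downward; lengths in m; the calibration is good to about 2 mm. The wrist camera is an equidistant fisheye: a pixel r from the principal point sees the ray r / f radians off the axis. A picture is of the moment at which its call begins: read the wrist's pose just before it. get_calibration takes no time and is no camera call.
- bot.job_done(): hands the job in; it is judged then, once.
Trained networks look in the newest picture that a camera, given by its name, has taken for a name from the list of things; names that differ only in an ending like _2 or _b are one class to them, and where a whole thing is asked for, a point or a joint stands for the part that bears it (a point fixed in the world has none). Each returns a list of dicts, best first, with "score" (0 to 1); they miss things now and then, are a little off and sometimes report something else, mostly with a low value. They report only what shows in the picture. A call takes as long as a camera call. They do not tell look-alikes from the thing itself.
- bot.look_for(camera, thing): "extent" ([centre column, centre row, width, height] in pixels, round what is visible of it).
- bot.outline_of(camera, thing): "region" (480x640 bool, what is visible of it) and "extent" ([centre column, centre row, width, height] in pixels, round what is visible of it).
The state is a dict: "clock": time; "joint_pos": joint angles; "joint_vel": joint speeds; "tau": joint torques, N m; "eef_pos": TCP position; "tool_rot": TCP orientation; "ft_force": force on the tool from outside, world axes, zero at the start; "ft_torque": the same for the moment, N m; "grip_width": finger opening in m; "grasp_force": force on a finger pad.
Only numpy, scipy, OpenCV 4.12 (cv2) and the standard library are available. Lean on these libraries where they do the work, as an engineer would, in place of code of your own. Each camera call takes 0.05 s, during which the arm holds its last target. There are 200 camera calls.

## Working session

There is one attempt and no reset: what is moved stays moved. The work goes in short steps, Python scripts to look and compute and a tool call to move; the robot and the scene stay as the last step left them, time stands still between calls to the robot, and variables do not carry over. Pictures are saved under pics/ and viewed, at most 10 in all, crops included, and the job is handed in when it is done.

Besides the shell and the picture viewer there is one more tool, called after "Call:" as a command line: name --argument value ..., lists and objects as JSON in quotes. drive_tool: Moves the arm, as the interface text tells. Its arguments: {"type":"object","properties":{"rows":{"type":"array","items":{"type":"object","properties":{"dx":{"type":"number"},"dy":{"type":"number"},"dz":{"type":"number"},"wx":{"type":"number"},"wy":{"type":"number"},"wz":{"type":"number"},"hand":{"type":"number"}}}}},"required":["rows"]}

```bash
mkdir -p pics
python3 - <<'E'
from workcell import bot
import cv2,numpy as np
ims=[]
for n in ("scene","side"):
    im=bot.camera(n); cv2.imwrite(f"pics/{n}0.png",im[:,:,::-1])
    c=bot.get_calibration(n); print(n,c)
    for t in ("chassis","board","strap_slot","hook_grip","gear_mid","jar_mid","driver_grip"):
        print(t,[(round(d['score'],2),np.round(d['extent']).tolist()) for d in bot.look_for(n,t)][:4])
print(bot.get_calibration("wrist"),bot.get_obs())
E
```

```text
scene {'vfov': 43.75347840082626, 'cx': 307.5336814722182, 'cy': 236.60577134729195, 'origin': array([ 1.59728845, -0.17385522,  0.80386145]), 'rotation': array([0.36113796, 0.28867034, 0.55972903, 0.68771522])}
chassis [(0.7, [369.0, 236.0, 175.0, 98.0])]
board [(0.92, [369.0, 207.0, 66.0, 39.0])]
strap_slot [(0.81, [386.0, 176.0, 52.0, 27.0]), (0.79, [308.0, 355.0, 89.0, 43.0]), (0.64, [523.0, 262.0, 85.0, 30.0])]
hook_grip [(0.71, [175.0, 266.0, 120.0, 16.0])]
gear_mid [(0.95, [153.0, 317.0, 57.0, 43.0])]
jar_mid [(0.98, [241.0, 299.0, 27.0, 41.0])]
driver_grip []
side {'vfov': 47.15662995748645, 'cx': 325.30356227425375, 'cy': 239.5061762061386, 'origin': array([ 0.44623771, -0.8968655 ,  0.76748227]), 'rotation': array([ 0.46189295, -0.01662933, -0.03798491,  0.88596586])}
chassis [(0.89, [320.0, 236.0, 127.0, 97.0])]
board [(0.56, [310.0, 212.0, 54.0, 38.0])]
strap_slot [(0.74, [317.0, 250.0, 14.0, 39.0]), (0.7, [473.0, 285.0, 55.0, 48.0]), (0.61, [211.0, 213.0, 43.0, 43.0]), (0.53, [364.0, 174.0, 27.0, 19.0])]
hook_grip [(0.65, [348.0, 381.0, 28.0, 118.0]), (0.53, [422.0, 312.
[... 579 characters left out ...]
+00]])} {'clock': 0.8, 'joint_pos': array([1.24697678e+00, 2.40527576e-01, 5.06147657e-03, 1.33520055e+00,
       2.89279500e-05, 1.57078409e+00]), 'joint_vel': array([ 0.00065206, -0.00115819,  0.0012996 ,  0.00175568, -0.00077144,
        0.00109129]), 'tau': array([ 1.10597193e-03, -3.72150922e+01,  2.52679181e+01,  8.58103722e-04,
        2.44126559e-04,  1.07368674e-07]), 'eef_pos': array([0.15909601, 0.47404325, 0.24236619]), 'tool_rot': array([ 1.61197258e-01,  9.86922205e-01,  6.63237556e-05, -3.82195688e-06]), 'ft_force': array([ 0.27516034, -0.29246436, -0.02237962]), 'ft_torque': array([-0.00642278, -0.03967553, -0.04694668]), 'grasp_force': 0.0, 'grip_width': 0.08544277234704271}
```

Run:
```python
import cv2,numpy as np
a=cv2.imread("pics/scene0.png")[110:410,60:600]; a=cv2.resize(a,None,fx=1.48,fy=1.48,interpolation=cv2.INTER_CUBIC)
cv2.imwrite("pics/scene1.png",a)
b=cv2.imread("pics/side0.png")[150:450,190:490]; cv2.imwrite("pics/side1.png",cv2.resize(b,None,fx=2,fy=2,interpolation=cv2.INTER_CUBIC))
```

```text
(no output)
```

View pics/scene1.png

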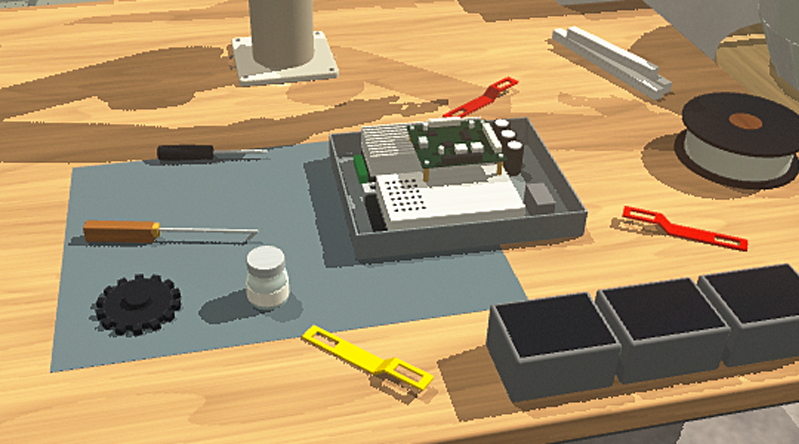

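View pics/side1.png

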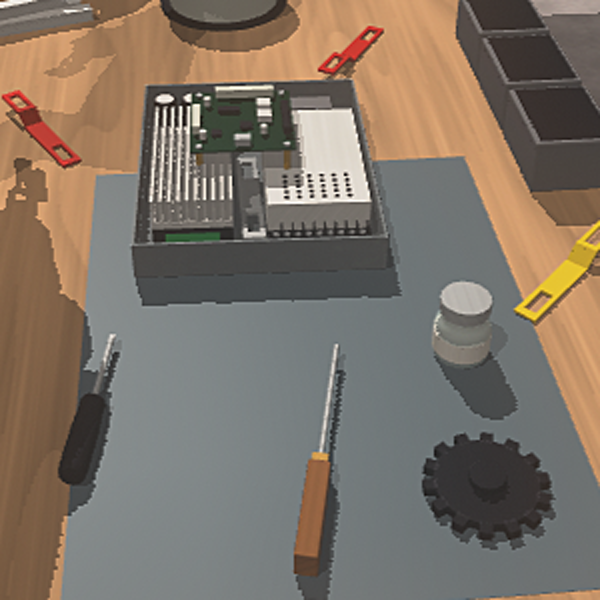

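```bash
cat > h.py <<'E'
import numpy as np
from scipy.spatial.transform import Rotation as R
from scipy.optimize import least_squares
from workcell import bot
cal={}
def C(n):
    if n not in cal: cal[n]=bot.get_calibration(n)
    return cal[n]
def campose(n,obs=None):
    c=C(n)
    if n!='wrist': return np.array(c['origin']),R.from_quat(c['rotation']).as_matrix()
    T=R.from_quat(obs['tool_rot']).as_matrix(); m=np.array(c['mount'])
    return obs['eef_pos']+T@m[:3,3], T@m[:3,:3]
def proj(n,P,obs=None):
    c=C(n); o,M=campose(n,obs); p=(np.atleast_2d(P)-o)@M; f=240/np.tan(np.radians(c['vfov'])/2)
    x,y,z=p[:,0],-p[:,1],-p[:,2]
    if n=='wrist':
        r=np.hypot(x,y); th=np.arctan2(r,z); k=f*th/np.maximum(r,1e-9)
    else: k=f/z
    return np.c_[c['cx']+k*x,c['cy']+k*y]
def ray(n,uv,obs=None):
    c=C(n); o,M=campose(n,obs); f=240/np.tan(np.radians(c['vfov'])/2)
    d=(np.array(uv,float)-[c['cx'],c['cy']])/f
    if n=='wrist':
        r=np.hypot(*d); d3=np.array([d[0]*np.sin(r)/max(r,1e-9),-d[1]*np.sin(r)/max(r,1e-9),-np.cos(r)])
    else: d3=np.array([d[0],-d[1],-1])
    return o,M@d3
def at_z(n,uv,z,obs=None):
    o,d=ray(n,uv,obs); return o+d*(z-o[2])/d[2]
def plane(P,p): # local pts (m), p=(x,y,yaw)
    P=np.atleast_2d(P); c,s=np.cos(p[2]),np.sin(p[2])
    return np.c_[p[0]+c*P[:,0]-s*P[:,1],p[1]+s*P[:,0]+c*P[:,1],P[:,2]]
def fit(obsl,p0): # list of (cam,obs,P,uv)
    f=lambda p: np.concatenate([(proj(n,plane(P,p),o)-uv).ravel() for n,o,P,uv in obsl])
    s=least_squares(f,p0,loss='soft_l1',f_scale=2); return s.x,f(s.x)
E
python3 - <<'E'
from h import *
S=lambda a: np.array(a)/2+[190,150]
K=lambda a: np.array(a)/1.48+[60,110]
Pc=np.array([[0,128,46],[0,-146,46],[340,128,46],[340,-146,46]])/1e3
p,r=fit([('side',None,Pc,S([[134,244],[388,237],[147,83],[365,80]])),('scene',None,Pc,K([[330,135],[357,236],[528,120],[587,212]]))],[.4,0,1.57])
print('chassis',p,np.round(r,1))
Ph=np.array([[-50,0,26],[50,0,26],[200,0,18]])/1e3
q,r=fit([('side',None,Ph,S([[308,553],[319,455],[337,346]])),('scene',None,Ph,K([[84,222],[157,223],[257,234]]))],[.4,-.4,1.57])
print('hook',q,np.round(r,1))
for z in (.02,.024): print(at_z('side',[317,267],z),at_z('side',[317,232],z))
for n,c in (('jar',[421,328,.0]),('gear',[433,393,.01]),('drv',[233,360,.012])): print(n,at_z('side',c[:2],c[2]))
E
```

```text
chassis [0.50130914 0.02201897 1.52593446] [-0.2 -0.5  1.8 -0.6  1.6 -0.3 -3.2 -1.3 -0.7 -1.1 -1.8 -0.4  0.3 -1.6
  0.4  0.7]
hook [ 0.52682002 -0.30766812  1.33730907] [-0.9 -0.2  0.8  0.2  0.4 -1.5  0.4  0.3 -2.4  0.7  0.2 -2.3]
[0.50337895 0.06530755 0.02      ] [0.51308977 0.20304394 0.02      ]
[0.50307317 0.06015868 0.024     ] [0.51273202 0.197158   0.024     ]
jar [ 0.69598099 -0.12356404  0.        ]
gear [ 0.67766343 -0.29121995  0.01      ]
drv [ 0.33151925 -0.18698686  0.012     ]
```

Call:
drive_tool --rows '[{"dx": -9.35,"dy": -6.44,"dz": -0.76,"wz": 14.8,"hand": 60},{"dx": -9.35,"dy": -6.44,"dz": -0.76,"wz": 14.8,"hand": 60},{"dx": -9.35,"dy": -6.44,"dz": -0.76,"wz": 14.8,"hand": 60},{"dx": -9.35,"dy": -6.44,"dz": -0.76,"wz": 14.8,"hand": 60},{"dx": -9.35,"dy": -6.44,"dz": -0.76,"wz": 14.8,"hand": 60},{"dx": -9.35,"dy": -6.44,"dz": -0.76,"wz": 14.8,"hand": 60},{"dx": -9.35,"dy": -6.44,"dz": -0.76,"wz": 14.8,"hand": 60},{"dx": -9.35,"dy": -6.44,"dz": -0.76,"wz": 14.8,"hand": 60},{"dx": -9.35,"dy": -6.44,"dz": -0.76,"wz": 14.8,"hand": 60},{"dx": -9.35,"dy": -6.44,"dz": -0.76,"wz": 14.8,"hand": 60},{"dx": -9.35,"dy": -6.44,"dz": -0.76,"wz": 14.8,"hand": 60},{"dx": -9.35,"dy": -6.44,"dz": -0.76,"wz": 14.8,"hand": 60},{"dx": -9.35,"dy": -6.44,"dz": -0.76,"wz": 14.8,"hand": 60},{"dx": -9.35,"dy": -6.44,"dz": -0.76,"wz": 14.8,"hand": 60},{"dx": -9.35,"dy": -6.44,"dz": -0.76,"wz": 14.8,"hand": 60},{"dx": -9.35,"dy": -6.44,"dz": -0.76,"wz": 14.8,"hand": 60}]'

```text
invalid input at $.rows[0]: expected keys dx, dy, dz, wx, wy, wz, hand
```

Run:
```python
from h import *
import cv2,pickle
o=bot.get_obs(); im=bot.camera("wrist"); cv2.imwrite("pics/w1.png",im[:,:,::-1]); pickle.dump(o,open('o1.pkl','wb'))
print(o['clock'],o['eef_pos'],o['tool_rot'])
print([(d['score'],d['extent']) for d in bot.look_for("wrist","strap_slot")])
p=[.501,.022,1.526]
print(np.round(proj('wrist',plane(np.array([[0,128,46],[0,-146,46],[0,0,46],[3,0,46],[114,-55,90],[114,65,90],[50,19,6],[50,-19,6],[92,0,22]])/1e3,p),o)))
```

```text
0.8 [0.15909601 0.47404325 0.24236619] [ 1.61197258e-01  9.86922205e-01  6.63237556e-05 -3.82195688e-06]
[(0.91, [246.6, 296.4, 70.4, 85.7])]
[[ 86. 439.]
 [171. 535.]
 [129. 491.]
 [130. 491.]
 [194. 532.]
 [155. 489.]
 [153. 468.]
 [164. 481.]
 [176. 481.]]
```

View pics/w1.png

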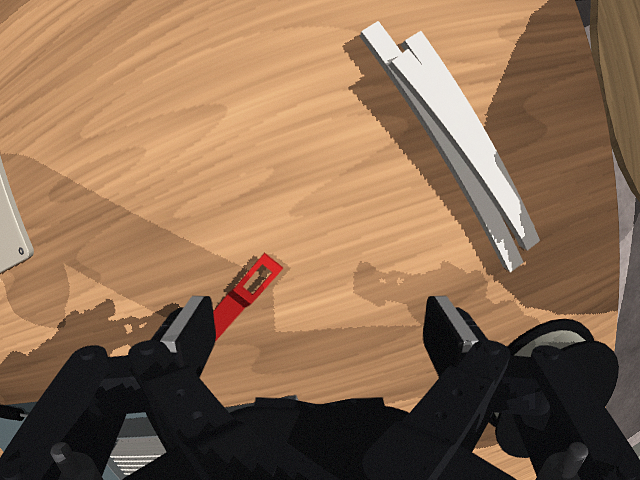

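Call:
drive_tool --rows '[{"dx": -8.8,"dy": -4.5,"dz": -0.8,"wx": 0,"wy": 0,"wz": 14.8,"hand": 60},{"dx": -8.8,"dy": -4.5,"dz": -0.8,"wx": 0,"wy": 0,"wz": 14.8,"hand": 60},{"dx": -8.8,"dy": -4.5,"dz": -0.8,"wx": 0,"wy": 0,"wz": 14.8,"hand": 60},{"dx": -8.8,"dy": -4.5,"dz": -0.8,"wx": 0,"wy": 0,"wz": 14.8,"hand": 60},{"dx": -8.8,"dy": -4.5,"dz": -0.8,"wx": 0,"wy": 0,"wz": 14.8,"hand": 60},{"dx": -8.8,"dy": -4.5,"dz": -0.8,"wx": 0,"wy": 0,"wz": 14.8,"hand": 60},{"dx": -8.8,"dy": -4.5,"dz": -0.8,"wx": 0,"wy": 0,"wz": 14.8,"hand": 60},{"dx": -8.8,"dy": -4.5,"dz": -0.8,"wx": 0,"wy": 0,"wz": 14.8,"hand": 60},{"dx": -8.8,"dy": -4.5,"dz": -0.8,"wx": 0,"wy": 0,"wz": 14.8,"hand": 60},{"dx": -8.8,"dy": -4.5,"dz": -0.8,"wx": 0,"wy": 0,"wz": 14.8,"hand": 60},{"dx": -8.8,"dy": -4.5,"dz": -0.8,"wx": 0,"wy": 0,"wz": 14.8,"hand": 60},{"dx": -8.8,"dy": -4.5,"dz": -0.8,"wx": 0,"wy": 0,"wz": 14.8,"hand": 60},{"dx": -8.8,"dy": -4.5,"dz": -0.8,"wx": 0,"wy": 0,"wz": 14.8,"hand": 60},{"dx": -8.8,"dy": -4.5,"dz": -0.8,"wx": 0,"wy": 0,"wz": 14.8,"hand": 60}]'

```text
clock: 2.3
eef_pos: [0.5037, 0.1218, 0.2824]
tool_rot: [0.722, 0.692, -0.0, -0.0]
ft_force: [-0.5, -0.1, -0.2]
grip_width: 0.0601
grasp_force: 0.0
```

Run:
```python
from h import *
import cv2,pickle
o=bot.get_obs(); im=bot.camera("wrist"); cv2.imwrite("pics/w2.png",im[:,:,::-1]); pickle.dump(o,open('o1.pkl','wb'))
print(o['clock'],o['eef_pos'],o['tool_rot'],o['joint_pos'])
print([(d['score'],d['extent']) for d in bot.look_for("wrist","strap_slot")])
p=[.501,.022,1.526]
print(np.round(proj('wrist',plane(np.array([[0,128,46],[0,-146,46],[0,0,46],[3,0,46],[114,-55,90],[114,65,90],[50,19,6],[50,-19,6],[92,0,22]])/1e3,p),o)))
```

```text
2.3 [0.50371521 0.12181961 0.2823575 ] [ 7.21930132e-01  6.91965931e-01 -9.90364767e-05 -1.58007858e-04] [2.37188223e-01 2.64566672e-01 1.40289688e-01 1.44684948e+00
 1.73512542e-04 1.85036347e+00]
[(0.94, [560.9, 284.4, 93.5, 91.3]), (0.58, [318.4, 225.4, 22.9, 59.8])]
[[206. 291.]
 [449. 291.]
 [320. 293.]
 [320. 290.]
 [383. 196.]
 [248. 196.]
 [304. 238.]
 [337. 238.]
 [320. 205.]]
```

View pics/w2.png

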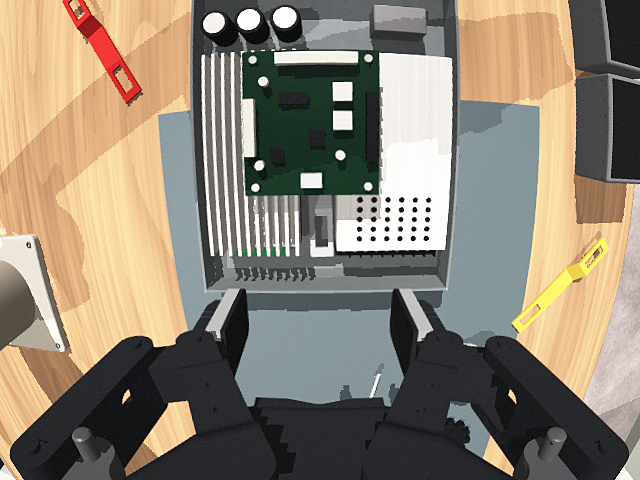

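Run:
```python
import cv2
a=cv2.imread("pics/w2.png")[190:270,280:360]
cv2.imwrite("pics/w2c.png",cv2.resize(a,None,fx=7,fy=7,interpolation=cv2.INTER_CUBIC))
```

```text
(no output)
```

View pics/w2c.png

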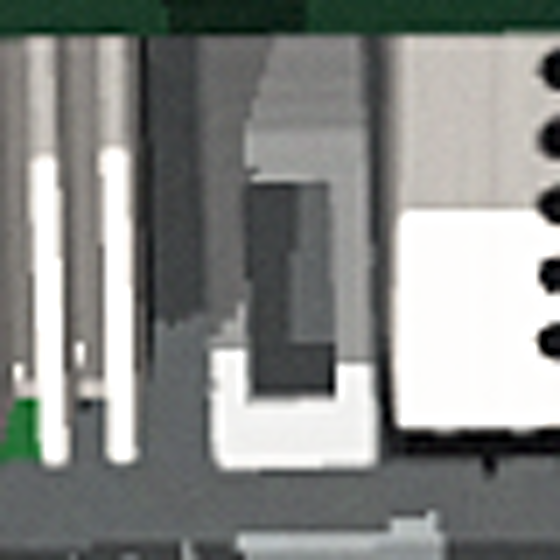

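Run:
```python
from h import *
import pickle
o=pickle.load(open('o1.pkl','rb'))
uv=np.array([[248,395],[335,395],[250,182],[328,182],[212,467],[378,467]])/7+[280,190]
P=np.array([[-18,7,24],[-18,-7,24],[18,7,24],[18,-7,24],[-28,12.5,24],[-28,-12.5,24]])/1e3
s,r=fit([('wrist',o,P,uv)],[.505,.1,1.52]); print(s,np.round(r,1))
for u in uv: print(at_z('wrist',u,.024,o))
# chassis refine with wrist corners
Pc=np.array([[0,128,46],[0,-146,46]])/1e3
Sd=lambda a: np.array(a)/2+[190,150]
c,r=fit([('wrist',o,np.array([[0,128,46],[0,-146,46],[114,-55,85],[114,65,85]])/1e3,np.array([[205.5,291.5],[447,291.5],[380,195],[247,195]]))],[.5,.022,1.526]); print(c,np.round(r,1))
```

```text
[0.50515024 0.08469967 1.544875  ] [ 0.   1.2  0.3  1.  -0.9 -0.3  1.  -0.5  0.4 -0.4 -0.8 -0.8]
[0.4977288  0.06827262 0.024     ]
[0.51138869 0.06769148 0.024     ]
[0.49957613 0.10252058 0.024     ]
[0.51154758 0.10201564 0.024     ]
[0.49148367 0.05654829 0.024     ]
[0.51778538 0.05542432 0.024     ]
[0.49943042 0.02182642 1.52654924] [-0.9 -0.3  0.8 -0.3 -0.2  0.3  0.3  0.3]
```

Call:
drive_tool --rows '[{"dx": -8.6,"dy": 0.85,"dz": 1.0,"wx": 0,"wy": 0,"wz": 2.17,"hand": 60},{"dx": -8.6,"dy": 0.85,"dz": 1.0,"wx": 0,"wy": 0,"wz": 2.17,"hand": 60},{"dx": -8.6,"dy": 0.85,"dz": 1.0,"wx": 0,"wy": 0,"wz": 2.17,"hand": 60},{"dx": -8.6,"dy": 0.85,"dz": 1.0,"wx": 0,"wy": 0,"wz": 2.17,"hand": 60},{"dx": -8.6,"dy": 0.85,"dz": 1.0,"wx": 0,"wy": 0,"wz": 2.17,"hand": 60},{"dx": -8.6,"dy": 0.85,"dz": 1.0,"wx": 0,"wy": 0,"wz": 2.17,"hand": 60},{"dx": -8.6,"dy": 0.85,"dz": 1.0,"wx": 0,"wy": 0,"wz": 2.17,"hand": 60},{"dx": -8.6,"dy": 0.85,"dz": 1.0,"wx": 0,"wy": 0,"wz": 2.17,"hand": 60},{"dx": -8.6,"dy": 0.85,"dz": 1.0,"wx": 0,"wy": 0,"wz": 2.17,"hand": 60},{"dx": -8.6,"dy": 0.85,"dz": 1.0,"wx": 0,"wy": 0,"wz": 2.17,"hand": 60},{"dx": -8.6,"dy": 0.85,"dz": 1.0,"wx": 0,"wy": 0,"wz": 2.17,"hand": 60}]'

```text
clock: 3.5
eef_pos: [0.5278, -0.3105, 0.2318]
tool_rot: [0.785, 0.62, 0.0, -0.001]
ft_force: [0.4, 0.8, 0.1]
grip_width: 0.0599
grasp_force: 0.0
```

Run:
```python
from h import *
import cv2,pickle
o=bot.get_obs(); im=bot.camera("wrist"); cv2.imwrite("pics/w3.png",im[:,:,::-1]); pickle.dump(o,open('o2.pkl','wb'))
print(o['clock'],o['eef_pos'],o['tool_rot'],o['joint_pos'])
print([(d['score'],d['extent']) for d in bot.look_for("wrist","hook_grip")])
print(np.round(proj('wrist',plane(np.array([[-50,0,26],[50,0,26],[200,0,18]])/1e3,[.5268,-.3077,1.3373]),o)))
```

```text
3.5 [ 0.52777631 -0.31047074  0.23181165] [ 7.84919454e-01  6.19597457e-01  2.49621692e-05 -6.64762245e-04] [-5.31996117e-01  4.73755637e-01  3.15050792e-01  1.41331268e+00
  5.28018819e-04  1.27313636e+00]
[(0.94, [318.0, 130.2, 25.7, 260.3])]
[[317. 257.]
 [317. 152.]
 [317.  -4.]]
```

View pics/w3.png

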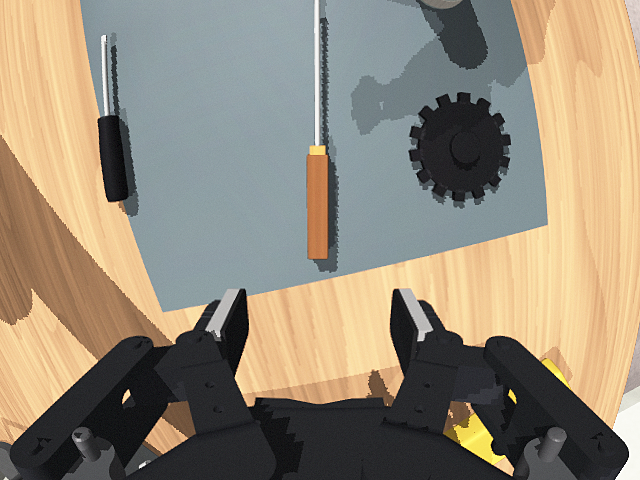

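Call:
drive_tool --rows '[{"dx": 0.32,"dy": -0.03,"dz": 3.0,"wx": 0,"wy": 0,"wz": 0,"hand": 60},{"dx": 0.32,"dy": -0.03,"dz": 3.0,"wx": 0,"wy": 0,"wz": 0,"hand": 60},{"dx": 0.32,"dy": -0.03,"dz": 3.0,"wx": 0,"wy": 0,"wz": 0,"hand": 50},{"dx": 0.32,"dy": -0.03,"dz": 3.8,"wx": 0,"wy": 0,"wz": 0,"hand": 50},{"dx": 0.32,"dy": -0.03,"dz": 4.31,"wx": 0,"wy": 0,"wz": 0,"hand": 50},{"dx": 0.32,"dy": -0.03,"dz": 4.31,"wx": 0,"wy": 0,"wz": 0,"hand": 50},{"dx": 0.32,"dy": -0.03,"dz": 4.31,"wx": 0,"wy": 0,"wz": 0,"hand": 10},{"dx": 0.32,"dy": -0.03,"dz": 4.31,"wx": 0,"wy": 0,"wz": 0,"hand": 10},{"dx": 0.32,"dy": -0.03,"dz": 4.31,"wx": 0,"wy": 0,"wz": 0,"hand": 10},{"dx": 0.32,"dy": -0.03,"dz": 4.31,"wx": 0,"wy": 0,"wz": 0,"hand": 10},{"dx": 0.32,"dy": -0.03,"dz": 4.31,"wx": 0,"wy": 0,"wz": 0,"hand": 10},{"dx": 0.32,"dy": -0.03,"dz": 4.31,"wx": 0,"wy": 0,"wz": 0,"hand": 10},{"dx": 0.32,"dy": -0.03,"dz": 4.31,"wx": 0,"wy": 0,"wz": 0,"hand": 10}]'

```text
clock: 4.9
eef_pos: [0.5323, -0.2955, 0.0198]
tool_rot: [0.785, 0.62, 0.001, 0.002]
ft_force: [1.6, 1.4, 7.1]
grip_width: 0.0185
grasp_force: 61.3
```

Call:
drive_tool --rows '[{"dx": 0,"dy": 0,"dz": -0.5,"wx": 0,"wy": 0,"wz": 0,"hand": 10},{"dx": 0,"dy": 0,"dz": -1.2,"wx": 0,"wy": 0,"wz": 0,"hand": 10},{"dx": 0,"dy": 0,"dz": -2.0,"wx": 0,"wy": 0,"wz": 0,"hand": 10},{"dx": 0,"dy": 0,"dz": -2.8,"wx": 0,"wy": 0,"wz": 0,"hand": 10},{"dx": 0,"dy": 0,"dz": -3.0,"wx": 0,"wy": 0,"wz": 0,"hand": 10},{"dx": 0,"dy": 0,"dz": -3.0,"wx": 0,"wy": 0,"wz": 0,"hand": 10}]'

```text
clock: 5.5
eef_pos: [0.5316, -0.2958, 0.17]
tool_rot: [0.785, 0.62, 0.001, 0.003]
ft_force: [0.9, -1.3, -1.2]
grip_width: 0.0184
grasp_force: 60.4
```

```bash
cat >> h.py <<'E'
BEND=np.array([.185,0,.0018]); TIP=np.array([.172,0,.0152])
CH=[.4996,.0219,1.5265]
def tool_R(yaw,pitch): # pitch nose-down deg
    p=np.radians(pitch); x=np.array([np.cos(yaw)*np.cos(p),np.sin(yaw)*np.cos(p),-np.sin(p)])
    y=np.array([np.sin(yaw),-np.cos(yaw),0]); return np.c_[x,y,np.cross(x,y)]
def move_to(point,local,yaw,pitch,obs=None,Rc=None,pc=None):
    """row for local tool point to land at world point"""
    obs=obs or bot.get_obs(); R0=R.from_quat(obs['tool_rot']).as_matrix() if Rc is None else Rc
    p0=obs['eef_pos'] if pc is None else pc
    R1=tool_R(yaw,pitch); t=np.array(point)-R1@local
    d=R0.T@(t-p0)/.05; w=R.from_matrix(R0.T@R1).as_rotvec(degrees=True)/5
    print('TCP',np.round(t,4),'row',np.round(d,2),np.round(w,2))
def where(obs=None):
    obs=obs or bot.get_obs(); R0=R.from_quat(obs['tool_rot']).as_matrix()
    for n,l in (('bend',BEND),('tip',TIP)):
        w=obs['eef_pos']+R0@l; c,s=np.cos(CH[2]),np.sin(CH[2]); d=w[:2]-CH[:2]
        print(n,np.round(w,4),'chassis',np.round([c*d[0]+s*d[1],-s*d[0]+c*d[1]],4))
E
python3 - <<'E'
from h import *
import cv2
o=bot.get_obs(); im=bot.camera("wrist"); cv2.imwrite("pics/w4.png",im[:,:,::-1])
print(o['clock'],o['eef_pos'],o['ft_force'],o['ft_torque']); where(o)
R0=R.from_quat(o['tool_rot']).as_matrix()
print(proj('wrist',o['eef_pos']+(R0@np.array([BEND,TIP,[.035,0,.0018]]).T).T,o))
# gap test: bend 70mm ahead of slot frame, high
s=np.array([.505,.0847]);u=np.array([np.cos(1.535),np.sin(1.535)])
for b,z in ((.008,.10),(.008,.0235)):
    move_to([*(s+u*b),z],BEND,1.535,30,o)
E
```

```text
5.5 [ 0.53162187 -0.2958282   0.17001332] [ 0.87023014 -1.27962872 -1.23207168] [0.01197713 0.09083638 0.01913854]
bend [ 0.5746 -0.1159  0.1679] chassis [-0.1343 -0.081 ]
tip [ 0.5716 -0.1286  0.1545] chassis [-0.1471 -0.0786]
[[ 317.93868334 -132.7655353 ]
 [ 317.98500516  -94.04620872]
 [ 317.90770173  226.94330457]]
TCP [ 0.4996 -0.0665  0.1941] row [ 4.31 -1.68 -0.5 ] [-0.53 -5.95 -2.24]
TCP [ 0.4996 -0.0665  0.1176] row [ 4.31 -1.69  1.03] [-0.53 -5.95 -2.24]
```

View pics/w4.png

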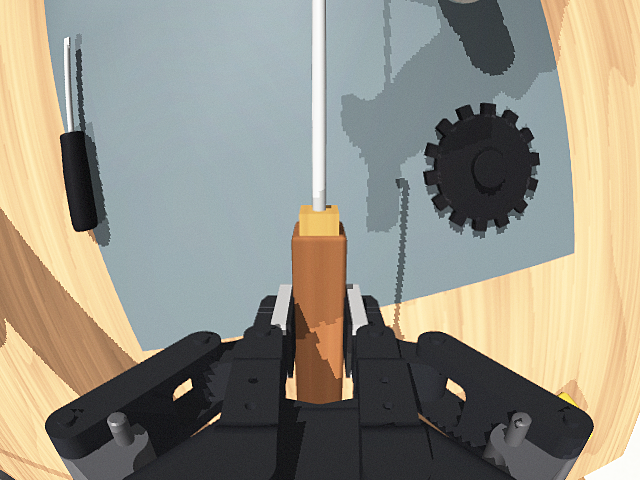

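Call:
drive_tool --rows '[{"dx": 0.5,"dy": -0.4,"dz": -0.5,"wx": -0.15,"wy": -1.5,"wz": -0.5,"hand": 10},{"dx": 1.2,"dy": -0.8,"dz": -0.5,"wx": -0.3,"wy": -3,"wz": -1.2,"hand": 10},{"dx": 2.0,"dy": -1.2,"dz": -0.5,"wx": -0.4,"wy": -4.5,"wz": -1.7,"hand": 10},{"dx": 2.8,"dy": -1.68,"dz": -0.5,"wx": -0.53,"wy": -5.95,"wz": -2.24,"hand": 10},{"dx": 3.6,"dy": -1.68,"dz": -0.5,"wx": -0.53,"wy": -5.95,"wz": -2.24,"hand": 10},{"dx": 4.31,"dy": -1.68,"dz": -0.5,"wx": -0.53,"wy": -5.95,"wz": -2.24,"hand": 10},{"dx": 4.31,"dy": -1.68,"dz": -0.5,"wx": -0.53,"wy": -5.95,"wz": -2.24,"hand": 10},{"dx": 4.31,"dy": -1.68,"dz": -0.5,"wx": -0.53,"wy": -5.95,"wz": -2.24,"hand": 10}]'

```text
clock: 6.35
eef_pos: [0.4975, -0.0651, 0.1898]
tool_rot: [0.694, 0.673, -0.188, 0.176]
ft_force: [-0.0, 0.2, -0.8]
grip_width: 0.0186
grasp_force: 60.4
```

Run:
```python
from h import *
import cv2
o=bot.get_obs(); print(o['clock'],o['eef_pos']); where(o)
R0=R.from_quat(o['tool_rot']).as_matrix()
P=o['eef_pos']+(R0@np.array([BEND,TIP,[.035,0,.0018]]).T).T
out=[]
for n,sz in (('side',4),('scene',4)):
    uv=proj(n,P,o); print(n,uv)
    im=bot.camera(n)[:,:,::-1]; c=uv[0].astype(int); print('crop origin',c-[40,60])
    a=im[c[1]-60:c[1]+60,c[0]-40:c[0]+60]
    out.append(cv2.resize(a,None,fx=4,fy=4,interpolation=cv2.INTER_CUBIC))
cv2.imwrite("pics/w5.png",np.hstack(out))
```

```text
6.35 [ 0.49752241 -0.06508071  0.18977947]
bend [0.5019 0.0944 0.0961] chassis [0.0725 0.0009]
tip [0.5013 0.0765 0.091 ] chassis [0.0546 0.0008]
side [[314.89011232 231.24651146]
 [315.18959149 237.87746875]
 [316.9458764  236.95811754]]
crop origin [274 171]
scene [[321.4104557  207.45843512]
 [313.44350857 210.10734035]
 [261.98417064 183.08737618]]
crop origin [281 147]
```

View pics/w5.png

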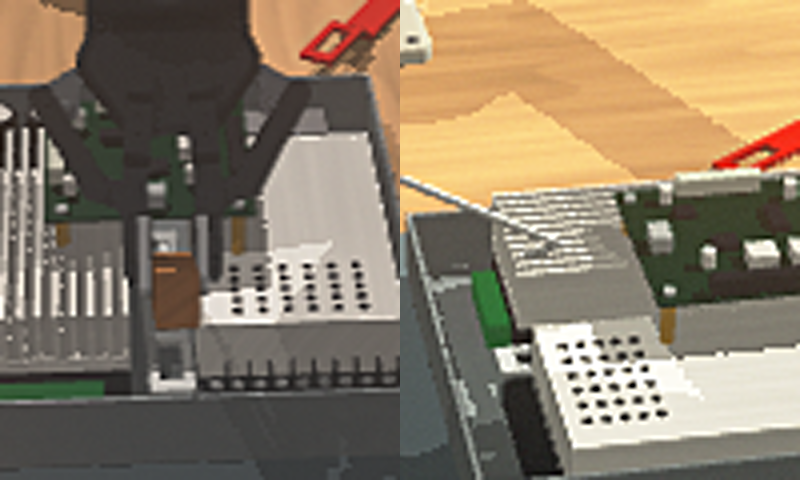

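Run:
```python
from h import *
o=bot.get_obs(); print(o['eef_pos'],o['joint_vel'].round(3)); where(o)
for z in (.06,.035,.0235): move_to([.5053,.0927,z],BEND,1.535,30,o)
```

```text
[ 0.49736155 -0.06664168  0.19053016] [-0.02  -0.011  0.005  0.006 -0.001  0.002]
bend [0.5024 0.0928 0.0969] chassis [0.071  0.0004]
tip [0.5017 0.0749 0.0917] chassis [0.053  0.0003]
TCP [ 0.4996 -0.0665  0.1541] row [0.37 0.05 0.63] [-0.09 -0.03  0.04]
TCP [ 0.4996 -0.0665  0.1291] row [0.62 0.05 1.06] [-0.09 -0.03  0.04]
TCP [ 0.4996 -0.0665  0.1176] row [0.73 0.06 1.26] [-0.09 -0.03  0.04]
```

Call:
drive_tool --rows '[{"dx": 0.2,"dy": 0.05,"dz": 0.3,"wx": -0.09,"wy": 0,"wz": 0.04,"hand": 10},{"dx": 0.4,"dy": 0.05,"dz": 0.7,"wx": -0.09,"wy": 0,"wz": 0.04,"hand": 10},{"dx": 0.52,"dy": 0.05,"dz": 0.9,"wx": -0.09,"wy": 0,"wz": 0.04,"hand": 10},{"dx": 0.52,"dy": 0.05,"dz": 0.9,"wx": -0.09,"wy": 0,"wz": 0.04,"hand": 10},{"dx": 0.52,"dy": 0.05,"dz": 0.9,"wx": -0.09,"wy": 0,"wz": 0.04,"hand": 10},{"dx": 0.52,"dy": 0.05,"dz": 0.9,"wx": -0.09,"wy": 0,"wz": 0.04,"hand": 10}]'

```text
clock: 7.05
eef_pos: [0.5012, -0.066, 0.1408]
tool_rot: [0.696, 0.671, -0.183, 0.18]
ft_force: [0.4, 0.1, 0.5]
grip_width: 0.0187
grasp_force: 60.4
```

Run:
```python
from h import *
import cv2
o=bot.get_obs(); print(o['clock'],o['eef_pos'],o['ft_force']); where(o)
for z in (.03,.0225): move_to([.5053,.0927,z],BEND,1.535,30,o)
print(proj('wrist',[[.505,.0847,.024],[.5053,.0927,.0235]],o))
im=bot.camera('wrist')[:,:,::-1]; cv2.imwrite("pics/w6.png",im)
R0=R.from_quat(o['tool_rot']).as_matrix()
print(proj('wrist',o['eef_pos']+(R0@np.array([BEND,TIP]).T).T,o))
```

```text
7.05 [ 0.50124586 -0.06595564  0.14077844] [0.44459264 0.14002912 0.48137702]
bend [0.5073 0.0936 0.0472] chassis [ 0.0719 -0.0045]
tip [0.5067 0.0756 0.0421] chassis [ 0.054  -0.0047]
TCP [ 0.4996 -0.0665  0.1241] row [ 0.16 -0.03  0.3 ] [ 0.05 -0.04 -0.02]
TCP [ 0.4996 -0.0665  0.1166] row [ 0.23 -0.03  0.43] [ 0.05 -0.04 -0.02]
[[ 314.00678147 -108.24948884]
 [ 314.01645844 -122.97481319]]
[[ 318.5484034  -133.28016786]
 [ 318.56532211  -94.41964157]]
```

Call:
drive_tool --rows '[{"dx": 0.08,"dy": -0.03,"dz": 0.15,"wx": 0.03,"wy": 0,"wz": -0.01,"hand": 10},{"dx": 0.16,"dy": -0.04,"dz": 0.3,"wx": 0.05,"wy": 0,"wz": -0.02,"hand": 10},{"dx": 0.2,"dy": -0.04,"dz": 0.37,"wx": 0.05,"wy": 0,"wz": -0.02,"hand": 10},{"dx": 0.23,"dy": -0.04,"dz": 0.43,"wx": 0.05,"wy": 0,"wz": -0.02,"hand": 10},{"dx": 0.23,"dy": -0.04,"dz": 0.43,"wx": 0.05,"wy": 0,"wz": -0.02,"hand": 10},{"dx": 0.23,"dy": -0.04,"dz": 0.43,"wx": 0.05,"wy": 0,"wz": -0.02,"hand": 10}]'

```text
clock: 7.7
eef_pos: [0.4987, -0.0663, 0.1154]
tool_rot: [0.695, 0.671, -0.186, 0.178]
ft_force: [0.8, 0.8, -1.3]
grip_width: 0.0185
grasp_force: 60.4
```

Run:
```python
from h import *
import cv2
o=bot.get_obs(); print(o['clock'],o['eef_pos'],o['ft_force'],o['ft_torque']); where(o)
out=[]
for n in ('side','scene'):
    im=bot.camera(n)[:,:,::-1]; uv=proj(n,[[.505,.0847,.024]])[0].astype(int)
    out.append(cv2.resize(im[uv[1]-50:uv[1]+50,uv[0]-60:uv[0]+40],None,fx=4,fy=4,interpolation=cv2.INTER_CUBIC))
cv2.imwrite("pics/w7.png",np.hstack(out))
```

```text
7.7 [ 0.49872612 -0.06626011  0.11538042] [ 0.79411073  0.81489039 -1.26257944] [0.61540544 0.01925534 0.05259151]
bend [0.5042 0.0932 0.0218] chassis [ 0.0715 -0.0014]
tip [0.5035 0.0753 0.0166] chassis [ 0.0535 -0.0015]
```

View pics/w7.png

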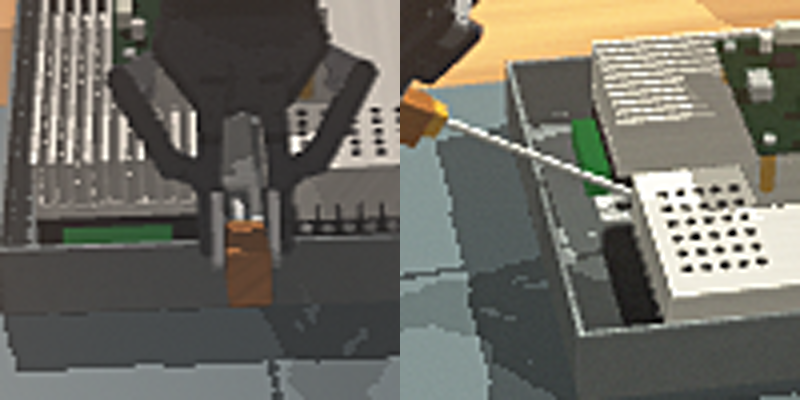

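Call:
drive_tool --rows '[{"dx": -0.07,"dy": 0,"dz": 0.04,"wx": 0,"wy": 0,"wz": 0,"hand": 10},{"dx": -0.14,"dy": 0,"dz": 0.08,"wx": 0,"wy": 0,"wz": 0,"hand": 10},{"dx": -0.21,"dy": 0,"dz": 0.12,"wx": 0,"wy": 0,"wz": 0,"hand": 10},{"dx": -0.26,"dy": 0,"dz": 0.15,"wx": 0,"wy": 0,"wz": 0,"hand": 10},{"dx": -0.31,"dy": 0,"dz": 0.18,"wx": 0,"wy": 0,"wz": 0,"hand": 10},{"dx": -0.35,"dy": 0,"dz": 0.2,"wx": 0,"wy": 0,"wz": 0,"hand": 10}]'

```text
clock: 8.4
eef_pos: [0.4979, -0.0868, 0.1154]
tool_rot: [0.695, 0.671, -0.186, 0.178]
ft_force: [0.1, 0.1, -1.2]
grip_width: 0.0186
grasp_force: 60.4
```

Run:
```python
from h import *
o=bot.get_obs(); print(o['clock'],o['eef_pos'],o['ft_force'],o['ft_torque']); where(o)
```

```text
8.4 [ 0.49788632 -0.08675199  0.11542003] [ 0.13592718  0.08553572 -1.20621412] [ 0.68834327 -0.03132656  0.05327533]
bend [0.5034 0.0728 0.0219] chassis [ 0.051  -0.0015]
tip [0.5027 0.0548 0.0167] chassis [ 0.0331 -0.0017]
```

Run:
```python
from h import *
o=bot.get_obs(); b=np.array([.5034,.0728,.0219])
for up,bk,p in ((.01,.003,32),(.02,.005,34),(.03,.006,36),(.04,.008,38),(.055,.01,38)):
    move_to(b+[-.035*bk,-bk,up],BEND,1.535,p,o)
```

```text
TCP [ 0.4977 -0.086   0.1315] row [-0.15 -0.   -0.29] [-0.02 -0.44  0.01]
TCP [ 0.4978 -0.0845  0.1468] row [-0.27 -0.01 -0.57] [-0.02 -0.84  0.01]
TCP [ 0.4979 -0.0817  0.1621] row [-0.38 -0.01 -0.86] [-0.02 -1.24  0.01]
TCP [ 0.4979 -0.0798  0.1772] row [-0.49 -0.01 -1.14] [-0.01 -1.64  0.01]
TCP [ 0.4979 -0.0818  0.1922] row [-0.68 -0.01 -1.38] [-0.01 -1.64  0.01]
```

Call:
drive_tool --rows '[{"dx": -0.08,"dy": 0,"dz": -0.15,"wx": 0,"wy": -0.22,"wz": 0,"hand": 10},{"dx": -0.15,"dy": 0,"dz": -0.29,"wx": 0,"wy": -0.44,"wz": 0,"hand": 10},{"dx": -0.21,"dy": -0.01,"dz": -0.43,"wx": 0,"wy": -0.64,"wz": 0,"hand": 10},{"dx": -0.27,"dy": -0.01,"dz": -0.57,"wx": 0,"wy": -0.84,"wz": 0,"hand": 10},{"dx": -0.33,"dy": -0.01,"dz": -0.72,"wx": 0,"wy": -1.04,"wz": 0,"hand": 10},{"dx": -0.38,"dy": -0.01,"dz": -0.86,"wx": 0,"wy": -1.24,"wz": 0,"hand": 10},{"dx": -0.44,"dy": -0.01,"dz": -1.0,"wx": 0,"wy": -1.44,"wz": 0,"hand": 10},{"dx": -0.49,"dy": -0.01,"dz": -1.14,"wx": 0,"wy": -1.64,"wz": 0,"hand": 10},{"dx": -0.68,"dy": -0.01,"dz": -1.38,"wx": 0,"wy": -1.64,"wz": 0,"hand": 10},{"dx": -0.68,"dy": -0.01,"dz": -1.38,"wx": 0,"wy": -1.64,"wz": 0,"hand": 10}]'

```text
clock: 9.4
eef_pos: [0.4989, -0.0815, 0.194]
tool_rot: [0.68, 0.657, -0.234, 0.227]
ft_force: [-0.5, 0.5, -1.2]
grip_width: 0.0186
grasp_force: 60.3
```

Run:
```python
from h import *
import cv2
o=bot.get_obs(); print(o['clock'],o['eef_pos'],o['ft_force'],o['ft_torque']); where(o)
out=[]
for n in ('side','scene'):
    im=bot.camera(n)[:,:,::-1]; uv=proj(n,[[.505,.0647,.06]])[0].astype(int)
    out.append(cv2.resize(im[uv[1]-50:uv[1]+50,uv[0]-60:uv[0]+40],None,fx=4,fy=4,interpolation=cv2.INTER_CUBIC))
    print([(round(d['score'],2),np.round(d['extent'])) for d in bot.look_for(n,'strap_slot')])
cv2.imwrite("pics/w8.png",np.hstack(out))
```

```text
9.4 [ 0.49885961 -0.0814731   0.19404569] [-0.54759522  0.51316275 -1.226186  ] [ 0.6281854  -0.01875486  0.05154543]
bend [0.5041 0.063  0.0786] chassis [ 0.0413 -0.0027]
tip [0.5034 0.0445 0.0761] chassis [ 0.0228 -0.0028]
[(0.72, array([472., 286.,  56.,  48.])), (0.63, array([212., 215.,  43.,  37.])), (0.49, array([362., 179.,  27.,  20.]))]
[(0.87, array([385., 176.,  49.,  24.])), (0.87, array([524., 265.,  84.,  35.])), (0.63, array([308., 355.,  86.,  44.])), (0.49, array([314., 224.,  34.,  11.]))]
```

View pics/w8.png

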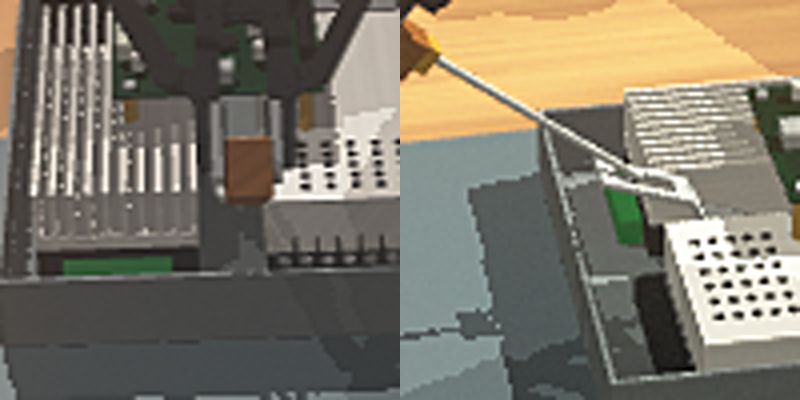

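Call:
drive_tool --rows '[{"dx": -0.1,"dy": 0,"dz": 0.07,"wx": 0,"wy": 0,"wz": 0,"hand": 10},{"dx": -0.25,"dy": 0,"dz": 0.2,"wx": 0,"wy": 0,"wz": 0,"hand": 10},{"dx": -0.45,"dy": 0,"dz": 0.35,"wx": 0,"wy": 0,"wz": 0,"hand": 10},{"dx": -0.65,"dy": 0,"dz": 0.51,"wx": 0,"wy": 0,"wz": 0,"hand": 10},{"dx": -0.85,"dy": 0,"dz": 0.66,"wx": 0,"wy": 0,"wz": 0,"hand": 10},{"dx": -1.05,"dy": 0,"dz": 0.82,"wx": 0,"wy": 0,"wz": 0,"hand": 10},{"dx": -1.25,"dy": 0,"dz": 0.98,"wx": 0,"wy": 0,"wz": 0,"hand": 10},{"dx": -1.45,"dy": 0,"dz": 1.13,"wx": 0,"wy": 0,"wz": 0,"hand": 10},{"dx": -1.65,"dy": 0,"dz": 1.29,"wx": 0,"wy": 0,"wz": 0,"hand": 10},{"dx": -1.89,"dy": 0,"dz": 1.48,"wx": 0,"wy": 0,"wz": 0,"hand": 10},{"dx": -1.89,"dy": 0,"dz": 1.48,"wx": 0,"wy": 0,"wz": 0,"hand": 10}]'

```text
clock: 10.7
eef_pos: [0.4925, -0.2039, 0.1924]
tool_rot: [0.681, 0.656, -0.236, 0.226]
ft_force: [-0.2, 0.3, -1.0]
grip_width: 0.0185
grasp_force: 60.3
```

```bash
cat > lk.py <<'E'
from h import *
o=bot.get_obs(); print(o['clock'],o['eef_pos'],o['ft_force'],o['joint_pos'].round(2)); where(o)
R0=R.from_quat(o['tool_rot']).as_matrix(); B=o['eef_pos']+R0@BEND
for n in ('side','scene'):
    im=bot.camera(n); print(n,'bend px',proj(n,B)[0].round(),[(round(d['score'],2),np.round(d['extent']).tolist()) for d in bot.look_for(n,'strap_slot')])
E
python3 lk.py
```

```text
10.7 [ 0.49253457 -0.20394134  0.19240215] [-0.16829135  0.30341569 -0.99750417] [-0.05  0.32 -0.19  1.05 -0.66  1.56]
bend [ 0.498  -0.0595  0.0769] chassis [-0.0814 -0.002 ]
tip [ 0.4972 -0.078   0.0744] chassis [-0.0999 -0.0021]
side bend px [318. 283.] [(0.96, [473.0, 285.0, 54.0, 50.0]), (0.65, [211.0, 213.0, 44.0, 38.0]), (0.55, [320.0, 269.0, 10.0, 26.0]), (0.46, [367.0, 174.0, 30.0, 26.0])]
scene bend px [253. 221.] [(0.87, [524.0, 263.0, 86.0, 30.0]), (0.85, [390.0, 176.0, 38.0, 28.0]), (0.74, [310.0, 353.0, 87.0, 48.0])]
```

Run:
```python
from h import *
import cv2
a=cv2.imread('pics/scene0.png').astype(int); b=bot.camera('scene')[:,:,::-1].astype(int)
d=np.abs(a-b).sum(2)
# strap line: local chassis pts
for x,z in ((-.10,.082),(-.085,.08),(-.06,.075),(-.03,.062),(-.01,.056),(.01,.05),(.03,.042),(.05,.035)):
    P=plane([[x,-.002,z]],CH); u=proj('scene',P)[0].round().astype(int)
    print(x,u,[(int(d[u[1]+k,u[0]]),b[u[1]+k,u[0]].tolist()) for k in (-6,-3,0,3,6)])
```

```text
-0.1 [244 220] [(25, [135, 137, 122]), (131, [87, 97, 101]), (4, [145, 147, 130]), (20, [133, 136, 129]), (8, [146, 149, 132])]
-0.085 [251 220] [(4, [145, 149, 134]), (50, [158, 165, 152]), (23, [132, 145, 144]), (351, [255, 255, 255]), (11, [146, 150, 133])]
-0.06 [262 221] [(4, [143, 147, 131]), (170, [194, 203, 192]), (43, [125, 130, 119]), (127, [177, 186, 187]), (5, [146, 148, 132])]
-0.03 [276 225] [(6, [87, 90, 85]), (4, [86, 90, 85]), (477, [238, 248, 248]), (460, [234, 244, 243]), (42, [95, 103, 105])]
-0.01 [285 226] [(8, [73, 79, 82]), (17, [65, 71, 72]), (520, [235, 246, 244]), (445, [231, 240, 240]), (9, [88, 92, 90])]
0.01 [294 228] [(7, [97, 102, 103]), (214, [164, 176, 174]), (399, [228, 236, 237]), (255, [177, 189, 190]), (5, [99, 104, 103])]
0.03 [303 230] [(14, [48, 110, 46]), (226, [141, 149, 156]), (591, [250, 255, 255]), (69, [61, 88, 62]), (7, [98, 102, 100])]
0.05 [311 232] [(175, [176, 190, 193]), (59, [63, 68, 74]), (537, [191, 202, 205]), (227, [27, 32, 38]), (297, [106, 112, 108])]
```

Call:
drive_tool --rows '[{"dx": -0.1,"dy": 0,"dz": 0.08,"wx": 0,"wy": 0,"wz": 0,"hand": 10},{"dx": -0.25,"dy": 0,"dz": 0.22,"wx": 0,"wy": 0,"wz": 0,"hand": 10},{"dx": -0.4,"dy": 0,"dz": 0.4,"wx": 0,"wy": 0,"wz": 0,"hand": 10},{"dx": -0.55,"dy": 0,"dz": 0.57,"wx": 0,"wy": 0,"wz": 0,"hand": 10},{"dx": -0.7,"dy": 0,"dz": 0.73,"wx": 0,"wy": 0,"wz": 0,"hand": 10},{"dx": -0.85,"dy": 0,"dz": 0.9,"wx": 0,"wy": 0,"wz": 0,"hand": 10},{"dx": -1.0,"dy": 0,"dz": 1.07,"wx": 0,"wy": 0,"wz": 0,"hand": 10},{"dx": -1.15,"dy": 0,"dz": 1.23,"wx": 0,"wy": 0,"wz": 0,"hand": 10},{"dx": -1.3,"dy": 0,"dz": 1.38,"wx": 0,"wy": 0,"wz": 0,"hand": 10},{"dx": -1.45,"dy": 0,"dz": 1.5,"wx": 0,"wy": 0,"wz": 0,"hand": 10},{"dx": -1.55,"dy": 0,"dz": 1.59,"wx": 0,"wy": 0,"wz": 0,"hand": 10},{"dx": -1.55,"dy": 0,"dz": 1.59,"wx": 0,"wy": 0,"wz": 0,"hand": 10},{"dx": -1.55,"dy": 0,"dz": 1.59,"wx": 0,"wy": 0,"wz": 0,"hand": 10}]'

```text
clock: 12.25
eef_pos: [0.4896, -0.3116, 0.1773]
tool_rot: [0.68, 0.657, -0.235, 0.226]
ft_force: [-0.0, -0.1, -1.8]
grip_width: 0.0184
grasp_force: 60.3
```

```bash
cat >> lk.py <<'E'
import cv2
a=cv2.imread('pics/scene0.png').astype(int); b=im[:,:,::-1].astype(int)
m=((np.abs(a-b).sum(2)>150)&(b.min(2)>150)).astype(np.uint8)
n,l,st,ce=cv2.connectedComponentsWithStats(m)
for i in range(1,n):
    if st[i,4]>15: print('bright blob',st[i].tolist(),ce[i].round())
for x,z in ((-.21,.06),(-.178,.04),(-.1,.03),(-.03,.01)): print(x,proj('scene',plane([[x,-.002,z]],CH)).round())
E
python3 lk.py
```

```text
12.25 [ 0.48959615 -0.31162442  0.17731091] [-0.02064939 -0.07063705 -1.75654035] [-0.26  0.33 -0.23  0.84 -0.64  1.29]
bend [ 0.4945 -0.1671  0.0619] chassis [-0.189  -0.0033]
tip [ 0.4939 -0.1856  0.0594] chassis [-0.2075 -0.0035]
side bend px [321. 327.] [(0.83, [212.0, 213.0, 42.0, 40.0]), (0.78, [323.0, 317.0, 14.0, 30.0]), (0.76, [471.0, 284.0, 50.0, 46.0]), (0.46, [366.0, 175.0, 35.0, 24.0])]
scene bend px [204. 231.] [(0.85, [232.0, 240.0, 73.0, 15.0]), (0.83, [310.0, 354.0, 86.0, 47.0]), (0.81, [385.0, 176.0, 52.0, 28.0]), (0.78, [525.0, 264.0, 85.0, 30.0]), (0.45, [124.0, 191.0, 54.0, 30.0])]
bright blob [174, 0, 4, 11, 30] [175.   4.]
bright blob [179, 0, 35, 23, 307] [195.   4.]
bright blob [215, 0, 4, 10, 30] [216.   4.]
bright blob [219, 0, 15, 29, 148] [226.   8.]
bright blob [424, 16, 32, 16, 329] [440.  24.]
bright blob [293, 28, 1, 17, 17] [293.  36.]
bright blob [224, 30, 7, 22, 41] [227.  41.]
bright blob [218, 48, 12, 37, 120] [225.  66.]
bright blob [446, 54, 19, 7, 75] [455.  57.]
bright blob [294, 60, 2, 16, 20] [294.  67.]
bright blob [230, 63, 3, 18, 22] [231.  71.]
bright blob [148, 202, 124, 48, 409] [225. 237.]
bright blob [205, 211, 18, 1, 18] [214. 211.]
-0.21 [[194. 233.]]
-0.178 [[210. 239.]]
-0.1 [[245. 239.]]
-0.03 [[277. 244.]]
```

Run:
```python
from h import *
o=bot.get_obs(); b=np.array([.4945,-.1671,.0619])
for z,p in ((.05,36),(.035,33),(.025,31),(.0155,30)):
    move_to([b[0],b[1],z],BEND,1.535,p,o)
```

```text
TCP [ 0.4892 -0.3156  0.1602] row [ 0.14 -0.01  0.33] [-0.01  0.4   0.02]
TCP [ 0.489  -0.3212  0.1373] row [ 0.33 -0.01  0.75] [-0.01  1.    0.02]
TCP [ 0.4889 -0.3246  0.1218] row [ 0.47 -0.01  1.04] [-0.01  1.4   0.02]
TCP [ 0.4888 -0.3263  0.1096] row [ 0.6  -0.01  1.25] [-0.01  1.6   0.02]
```

Call:
drive_tool --rows '[{"dx": 0.07,"dy": 0,"dz": 0.16,"wx": 0,"wy": 0.2,"wz": 0,"hand": 10},{"dx": 0.14,"dy": 0,"dz": 0.33,"wx": 0,"wy": 0.4,"wz": 0,"hand": 10},{"dx": 0.24,"dy": 0,"dz": 0.54,"wx": 0,"wy": 0.7,"wz": 0,"hand": 10},{"dx": 0.33,"dy": 0,"dz": 0.75,"wx": 0,"wy": 1.0,"wz": 0,"hand": 10},{"dx": 0.4,"dy": 0,"dz": 0.9,"wx": 0,"wy": 1.2,"wz": 0,"hand": 10},{"dx": 0.47,"dy": 0,"dz": 1.04,"wx": 0,"wy": 1.4,"wz": 0,"hand": 10},{"dx": 0.54,"dy": 0,"dz": 1.15,"wx": 0,"wy": 1.5,"wz": 0,"hand": 10},{"dx": 0.6,"dy": 0,"dz": 1.25,"wx": 0,"wy": 1.6,"wz": 0,"hand": 10},{"dx": 0.6,"dy": 0,"dz": 1.25,"wx": 0,"wy": 1.6,"wz": 0,"hand": 10},{"dx": 0.6,"dy": 0,"dz": 1.25,"wx": 0,"wy": 1.6,"wz": 0,"hand": 10}]'

```text
clock: 13.45
eef_pos: [0.4891, -0.3263, 0.1095]
tool_rot: [0.695, 0.671, -0.187, 0.179]
ft_force: [0.2, 0.1, -0.7]
grip_width: 0.0187
grasp_force: 60.4
```

```bash
cat > lk2.py <<'E'
from h import *
import cv2
o=bot.get_obs(); print(o['clock'],o['eef_pos'],o['ft_force']); where(o)
for n in ('side','scene'):
    bot.camera(n); ds=[d for d in bot.outline_of(n,'strap_slot') if d['score']>.3]
    for d in ds:
        e=d['extent']
        if (n=='side' and 290<e[0]<350 and e[1]>250) or (n=='scene' and 180<e[0]<290 and 200<e[1]<290):
            ys,xs=np.nonzero(d['region']); print(n,round(d['score'],2),np.round(e))
            pts=np.c_[xs,ys].astype(np.float32); r=cv2.minAreaRect(pts); print(' rect',[np.round(v,1) for v in r])
            q=[at_z(n,p,.004 if n=='scene' else .01)[:2] for p in (pts[pts[:,0].argmin()],pts[pts[:,0].argmax()],pts[pts[:,1].argmin()],pts[pts[:,1].argmax()])]
            print(np.round(q,3).tolist())
E
python3 lk2.py
```

```text
13.45 [ 0.48905379 -0.32631369  0.10950024] [ 0.24788345  0.0991093  -0.7220688 ]
bend [ 0.4945 -0.1671  0.0154] chassis [-0.1891 -0.0032]
tip [ 0.4938 -0.1851  0.0103] chassis [-0.207  -0.0034]
side 0.52 [324. 353.  14.  20.]
 rect [array([323. , 350.5]), array([21., 12.]), np.float64(90.0)]
[[0.486, -0.179], [0.508, -0.181], [0.494, -0.149], [0.501, -0.203]]
scene 0.95 [232. 251.  78.   8.]
 rect [array([230. , 249.7]), array([80. , 12.8]), np.float64(1.1)]
[[0.473, -0.202], [0.505, -0.024], [0.46, -0.15], [0.516, -0.125]]
```

Call:
drive_tool --rows '[{"dx": 0.06,"dy": 0,"dz": -0.035,"wx": 0,"wy": 0,"wz": 0,"hand": 10},{"dx": 0.13,"dy": 0,"dz": -0.075,"wx": 0,"wy": 0,"wz": 0,"hand": 10},{"dx": 0.2,"dy": 0,"dz": -0.115,"wx": 0,"wy": 0,"wz": 0,"hand": 10},{"dx": 0.26,"dy": 0,"dz": -0.15,"wx": 0,"wy": 0,"wz": 0,"hand": 10},{"dx": 0.26,"dy": 0,"dz": -0.15,"wx": 0,"wy": 0,"wz": 0,"hand": 10},{"dx": 0.26,"dy": 0,"dz": -0.15,"wx": 0,"wy": 0,"wz": 0,"hand": 10},{"dx": 0.21,"dy": 0,"dz": -0.235,"wx": 0,"wy": 0,"wz": 0,"hand": 10},{"dx": 0.16,"dy": 0,"dz": -0.32,"wx": 0,"wy": 0,"wz": 0,"hand": 10},{"dx": 0.11,"dy": 0,"dz": -0.41,"wx": 0,"wy": 0,"wz": 0,"hand": 10},{"dx": 0.06,"dy": 0,"dz": -0.5,"wx": 0,"wy": 0,"wz": 0,"hand": 10},{"dx": 0.0,"dy": 0,"dz": -0.6,"wx": 0,"wy": 0,"wz": 0,"hand": 10},{"dx": 0.0,"dy": 0,"dz": -0.6,"wx": 0,"wy": 0,"wz": 0,"hand": 10}]'

```text
clock: 14.85
eef_pos: [0.4903, -0.3117, 0.1369]
tool_rot: [0.695, 0.671, -0.186, 0.18]
ft_force: [1.1, -1.2, -1.6]
grip_width: 0.0186
grasp_force: 60.4
```

```bash
python3 lk2.py
```

```text
14.85 [ 0.4903247  -0.31170486  0.13686919] [ 1.11217082 -1.23389718 -1.64290269]
bend [ 0.496  -0.1526  0.0426] chassis [-0.1745 -0.0041]
tip [ 0.4954 -0.1705  0.0376] chassis [-0.1924 -0.0043]
scene 0.92 [234. 251.  78.  10.]
 rect [array([233.5, 249.8]), array([10.3, 79.1]), np.float64(89.0)]
[[0.467, -0.193], [0.495, -0.016], [0.489, -0.026], [0.513, -0.123]]
```

Run:
```python
from h import *
o=bot.get_obs(); z=np.zeros(3)
move_to([.4903,-.3117,.20],z,1.535,30,o)
move_to([.542,-.2955,.20],z,1.336,0,o)
move_to([.542,-.2955,.08],z,1.336,0,o)
```

```text
TCP [ 0.4903 -0.3117  0.2   ] row [-0.65  0.02 -1.12] [-0.02  0.    0.02]
TCP [ 0.542  -0.2955  0.2   ] row [-0.34  1.04 -1.3 ] [0.58 5.98 2.24]
TCP [ 0.542  -0.2955  0.08  ] row [0.86 1.04 0.78] [0.58 5.98 2.24]
```

Call:
drive_tool --rows '[{"dx": -0.3,"dy": 0,"dz": -0.5,"wx": 0,"wy": 0,"wz": 0,"hand": 10},{"dx": -0.65,"dy": 0.02,"dz": -1.12,"wx": 0,"wy": 0,"wz": 0,"hand": 10},{"dx": -0.58,"dy": 0.25,"dz": -1.17,"wx": 0.15,"wy": 1.5,"wz": 0.56,"hand": 10},{"dx": -0.5,"dy": 0.5,"dz": -1.21,"wx": 0.3,"wy": 3.0,"wz": 1.1,"hand": 10},{"dx": -0.42,"dy": 0.75,"dz": -1.26,"wx": 0.45,"wy": 4.5,"wz": 1.7,"hand": 10},{"dx": -0.34,"dy": 1.04,"dz": -1.3,"wx": 0.58,"wy": 5.98,"wz": 2.24,"hand": 10},{"dx": 0.1,"dy": 1.04,"dz": -0.5,"wx": 0.58,"wy": 5.98,"wz": 2.24,"hand": 10},{"dx": 0.5,"dy": 1.04,"dz": 0.15,"wx": 0.58,"wy": 5.98,"wz": 2.24,"hand": 10},{"dx": 0.86,"dy": 1.04,"dz": 0.78,"wx": 0.58,"wy": 5.98,"wz": 2.24,"hand": 10},{"dx": 0.86,"dy": 1.04,"dz": 0.78,"wx": 0.58,"wy": 5.98,"wz": 2.24,"hand": 10},{"dx": 0.86,"dy": 1.04,"dz": 0.78,"wx": 0.58,"wy": 5.98,"wz": 2.24,"hand": 10}]'

```text
clock: 16.15
eef_pos: [0.5416, -0.2952, 0.0797]
tool_rot: [0.785, 0.619, -0.001, -0.001]
ft_force: [0.2, 0.1, -0.2]
grip_width: 0.0185
grasp_force: 60.4
```

```bash
python3 lk2.py
python3 - <<'E'
from h import *
o=bot.get_obs(); z=np.zeros(3)
for h in (.03,.021): move_to([.542,-.2955,h],z,1.336,0,o)
E
```

```text
16.15 [ 0.541635   -0.29525     0.07974115] [ 0.21089534  0.113093   -0.20635044]
bend [ 0.5846 -0.1153  0.0779] chassis [-0.1333 -0.091 ]
tip [ 0.5816 -0.128   0.0645] chassis [-0.1461 -0.0886]
side 0.58 [320. 329.  10.  62.]
 rect [array([319. , 327.5]), array([60.9, 12.5]), np.float64(86.6)]
[[0.486, -0.026], [0.507, -0.103], [0.501, -0.024], [0.485, -0.194]]
scene 0.66 [234. 252.  80.  11.]
 rect [array([233.1, 250.1]), array([ 9.6, 80.1]), np.float64(87.6)]
[[0.467, -0.195], [0.499, -0.016], [0.487, -0.035], [0.512, -0.127]]
TCP [ 0.542  -0.2955  0.03  ] row [ 0.01 -0.05  1.06] [0.06 0.02 0.  ]
TCP [ 0.542  -0.2955  0.021 ] row [ 0.01 -0.05  1.24] [0.06 0.02 0.  ]
```

Call:
drive_tool --rows '[{"dx": 0,"dy": 0,"dz": 0.4,"wx": 0.06,"wy": 0,"wz": 0,"hand": 10},{"dx": 0,"dy": 0,"dz": 0.8,"wx": 0.06,"wy": 0,"wz": 0,"hand": 10},{"dx": 0,"dy": 0,"dz": 1.06,"wx": 0.06,"wy": 0,"wz": 0,"hand": 10},{"dx": 0,"dy": 0,"dz": 1.15,"wx": 0.06,"wy": 0,"wz": 0,"hand": 10},{"dx": 0,"dy": 0,"dz": 1.2,"wx": 0.06,"wy": 0,"wz": 0,"hand": 10},{"dx": 0,"dy": 0,"dz": 1.2,"wx": 0.06,"wy": 0,"wz": 0,"hand": 10},{"dx": 0,"dy": 0,"dz": 1.2,"wx": 0.06,"wy": 0,"wz": 0,"hand": 10}]'

```text
clock: 17.05
eef_pos: [0.5428, -0.2959, 0.0211]
tool_rot: [0.785, 0.619, -0.001, -0.001]
ft_force: [-0.1, 0.1, -0.1]
grip_width: 0.0184
grasp_force: 60.4
```

Call:
drive_tool --rows '[{"dx": 0,"dy": 0,"dz": 0.02,"wx": 0,"wy": 0,"wz": 0,"hand": 10},{"dx": 0,"dy": 0,"dz": 0.02,"wx": 0,"wy": 0,"wz": 0,"hand": 22},{"dx": 0,"dy": 0,"dz": 0.02,"wx": 0,"wy": 0,"wz": 0,"hand": 26},{"dx": 0,"dy": 0,"dz": 0.02,"wx": 0,"wy": 0,"wz": 0,"hand": 45},{"dx": 0,"dy": 0,"dz": 0.02,"wx": 0,"wy": 0,"wz": 0,"hand": 50},{"dx": 0,"dy": 0,"dz": 0.02,"wx": 0,"wy": 0,"wz": 0,"hand": 50},{"dx": 0,"dy": 0,"dz": -0.6,"wx": 0,"wy": 0,"wz": 0,"hand": 50},{"dx": 0,"dy": 0,"dz": -1.4,"wx": 0,"wy": 0,"wz": 0,"hand": 50},{"dx": 0,"dy": 0,"dz": -2.4,"wx": 0,"wy": 0,"wz": 0,"hand": 50},{"dx": 0,"dy": 0,"dz": -3.4,"wx": 0,"wy": 0,"wz": 0,"hand": 50},{"dx": 0,"dy": 0,"dz": -4.2,"wx": 0,"wy": 0,"wz": 0,"hand": 50},{"dx": 0,"dy": 0,"dz": -4.2,"wx": 0,"wy": 0,"wz": 0,"hand": 50},{"dx": 0,"dy": 0,"dz": -4.2,"wx": 0,"wy": 0,"wz": 0,"hand": 50}]'

```text
clock: 18.35
eef_pos: [0.5438, -0.296, 0.2316]
tool_rot: [0.785, 0.619, -0.001, -0.0]
ft_force: [-0.8, 0.4, -1.2]
grip_width: 0.0499
grasp_force: 0.0
```

```bash
python3 lk2.py
python3 - <<'E'
from h import *
o=bot.get_obs(); bot.camera('wrist'); bot.camera('side'); bot.camera('scene')
for n in('wrist','side','scene'):
  for t in ('hook_grip','strap_slot','gear_mid','jar_mid','driver_grip'): print(n,t,[(round(d['score'],2),np.round(d['extent']).tolist()) for d in bot.look_for(n,t)][:5])
hk=[.5373,-.3105,1.336]
P=plane(np.array([[-50,0,26],[50,0,26],[200,0,18]])/1e3,hk)
for n in('wrist','side','scene'): print(n,proj(n,P,o).round().tolist())
E
```

```text
18.35 [ 0.54380178 -0.29597751  0.23158699] [-0.84392797  0.39051189 -1.15257997]
bend [ 0.5868 -0.1161  0.2296] chassis [-0.134  -0.0933]
tip [ 0.5838 -0.1287  0.2162] chassis [-0.1467 -0.0908]
side 0.71 [321. 330.  17.  57.]
 rect [array([319.2, 327.4]), array([59.4, 12.6]), np.float64(85.6)]
[[0.486, -0.032], [0.505, -0.173], [0.49, -0.026], [0.485, -0.191]]
scene 0.76 [234. 251.  78.   8.]
 rect [array([233. , 249.5]), array([11., 80.]), np.float64(90.0)]
[[0.463, -0.195], [0.495, -0.016], [0.464, -0.152], [0.512, -0.127]]
wrist hook_grip [(0.71, [322.0, 143.0, 24.0, 267.0])]
wrist strap_slot [(0.92, [232.0, 60.0, 48.0, 119.0])]
wrist gear_mid [(0.78, [450.0, 163.0, 109.0, 110.0])]
wrist jar_mid [(0.77, [438.0, 13.0, 64.0, 26.0]), (0.26, [322.0, 144.0, 25.0, 269.0])]
wrist driver_grip [(0.92, [106.0, 135.0, 33.0, 166.0]), (0.63, [438.0, 12.0, 65.0, 25.0])]
side hook_grip [(0.89, [354.0, 380.0, 25.0, 115.0])]
side strap_slot [(0.92, [322.0, 330.0, 21.0, 55.0]), (0.72, [474.0, 286.0, 56.0, 49.0]), (0.56, [211.0, 212.0, 41.0, 39.0])]
side gear_mid [(0.75, [434.0, 394.0, 64.0, 52.0])]
side jar_mid [(0.67, [420.0, 312.0, 29.0, 40.0])]
side driver_grip [(0.73, [232.0, 356.0, 25.0, 75.0])]
scene hook_grip [(0.87, [174.0, 267.0, 114.0, 16.0])]
scene strap_slot [(0.95, [524.0, 263.0, 85.0, 34.0]), (0.82, [310.0, 354.0, 86.0, 47.0]), (0.79, [386.0, 177.0, 50.0, 28.0]), (0.7, [235.0, 252.0, 79.0, 9.0]), (0.21, [370.0, 208.0, 67.0, 37.0])]
scene gear_mid [(0.83, [152.0, 316.0, 58.0, 38.0])]
scene jar_mid [(0.79, [241.0, 297.0, 27.0, 42.0])]
scene driver_grip [(0.77, [202.0, 214.0, 75.0, 9.0])]
wrist [[319.0, 276.0], [319.0, 172.0], [319.0, 13.0]]
side [[350.0, 427.0], [357.0, 379.0], [365.0, 322.0]]
scene [[116.0, 263.0], [162.0, 264.0], [233.0, 269.0]]
```

```bash
python3 -c "
from workcell import bot
print(bot.job_done())"
```

```text
the job is handed in; nothing more can be done
None
```

I handed the job in at about 19 s of the 58 s allowed. By the last camera readings the strap lies flat on the bench with its tail about 40 mm outside the end wall, the hook tool lies near where it started and clear of the strap, and the gear, jar and screwdriver have not moved. The verdict itself was not shown.

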